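# Fit the drum flange onto its three studs

### The arm

A 6-joint arm with a two-finger parallel gripper is mounted at the origin on the work surface. World frame = base frame: x ahead of the robot, y to its left, z up, the work surface at z = 0. Lengths are in m, angles in rad, forces in N, time in s.
With the tool pointing down it reaches from about 0.35 to 0.775 m from the base axis. Payload 5.5 kg.
Tool frame: the origin (TCP) lies midway between the tips of the shut fingers; the grasp point (between the pads) lies hold_point_z behind it (hold_point_z is the distance from the TCP to the grasp point, in m); z points along the fingers, y is the direction in which the jaws open and shut (so a half turn about z gives the same grasp; the last joint's range is limited). The gripper opens to 85 mm and grips with 20 to 120 N. Pads are 22 mm wide; open, the fingers measure 114 mm over their backs; the gripper's body (76 mm by 85 mm) begins 54 mm behind the grasp point. The pads swing forward as they close: fully open they stand 13 mm farther back than shut.
Start: joints at [1.048, 0.313, 0.046, 1.304, 0, 1.431], TCP at [0.215, 0.533, 0.231] pointing down, gripper open.
Joint ranges: [-2.76, 2.76], [-0.86, 1.69], [-1.03, 1.26], [-2.2, 2.34], [-1.47, 1.5], [-3.14, 3.14]. Speed limits (rad/s): [2.57, 2.57, 3.14, 3.14, 3.14, 3.14].

### API

Orientations are given as a unit quaternion [w, x, y, z].
In Python, from workcell import * gives the robot as it stands. The module is installed in compiled form; this text tells all that it offers.
- The arm moves only by the tool jog_arm, never from a script. Its argument "plan" is a list of rows, each a list of 6 numbers: the shift along the world's x, y, z in m, then the turn, a rotation vector about the world's x, y, z in degrees. A call has exactly 10 rows; each row shifts and turns the commanded pose from where the row before left it; what a row does not reach is not made up. A row lasts 1/10 s, in which the tool goes at most 50 mm and 8.59 degrees, less where a joint would pass 70% of its speed; a pose out of reach is approached as far as the arm can. A call with a gripper value outside its range is refused whole. "hand" is the opening, from 0 (shut) to 1 (fully open), set as the call begins (left out, the last holds). The fingers move at their own pace and stop on an object; "force" is the grip in N (left out, the last holds). Time passes only in rows, so rows that do not move let the fingers close, or fill a call up. It gives the time, the measured TCP pose, the force and the opening at its end, in the units of the state.
- get_state(): the state, without advancing time (a new reading comes with each control period).
- read_camera(name): name is "side" or "top"; returns the picture (400x640x3 uint8, red, green, blue); there is no depth.
- calibration(name): a dict with "K" (3x3 intrinsics, pixels), "D" ([k1, k2, p1, p2, k3] as OpenCV has them; the pictures are not rectified), "world_to_cam" (4x4, takes a point from world to camera coordinates). Camera axes: x right, y down, z forward; pixel columns grow to the right and rows downward; lengths in m; the calibration is good to about 2 mm. A picture is of the moment at which its call begins. calibration takes no time and is no camera call.
- hand_in(): hands the job in, once; it reports no verdict.
The state is a dict: "clock": time; "joint_pos": joint angles; "qvel": joint speeds; "tau": joint torques, N m; "tcp_pos": TCP position; "orientation": TCP orientation; "wrist_force": force on the tool from outside, world axes, zero at the start; "ft_torque": the same for the moment, N m; "finger_gap": finger opening in m.
Only numpy, scipy, OpenCV 4.12 (cv2) and the standard library are available. Lean on these libraries where they do the work, as an engineer would, in place of code of your own. Each camera call takes 0.05 s, during which the arm holds its last target.

### The job

Pick up the loose hexagonal flange by its square boss, pass its bore over the spindle of the spring drum in the green jig, and turn it under light pressure until its three holes find the three studs. Then slide it gently down flush on the drum and let go, without forcing it and without disturbing the other things on the counter.

Things in the scene. Friction and masses are not known exactly. Their poses are not given: they have to be found in the camera images.
- jig: Green round cast jig fixed to the counter, foot 124 mm in diameter. Origin: centre of its underside, z up; a brass button on the foot marks its +x side. On top sits a dark steel drum (disc 88 mm in diameter), its flat face 60 mm above the origin, with a steel spindle in the middle and three brass studs around it.
- spindle_tip (a point): Tip of the jig's upright steel spindle, 10 mm in diameter, on the jig's axis, 90 mm above its origin (30 mm above the drum's face); the top 5 mm is tapered. Axes as the jig's.
- stud_tops (a point): Point on the jig's axis level with the stud tops, 69 mm above its origin. Three brass studs, 6 mm in diameter, 9 mm tall, tops slightly tapered, 120 degrees apart on a circle of 27 mm radius. A stiff brake (0.7 N m) holds the drum: one stud points along the jig's +x turned about z by an unmeasured angle from 0.2 to 1.9 rad (counter-clockwise from above). Axes are the jig's and do not show it.
- drum_face (a point): Centre of the drum's flat face, 60 mm above the jig's origin, unloaded. The drum is sprung: it starts to sink at about 4.5 N of downward load, then 1 mm per 0.8 N, to a hard stop after 7 mm, and comes back up when unloaded, so when the holes meet the studs it springs up and the load falls. More than 25 N between flange and jig damages it.
- flange: Loose bright metal flange, 0.22 to 0.35 kg, lying flat. Hexagonal plate 74 mm across flats, 85 mm over corners, 6 mm thick, with three 9 mm through holes 120 degrees apart on a circle of 27 mm radius, the first on its own +x axis; a square boss stands in the centre. Origin: centre of the underside, z up. Seated, its underside lies on the drum's face and the studs stand 3 mm proud of the plate.
- boss_top (a point): Centre of the top of the flange's square boss, 30 x 30 mm, sides parallel to the flange's x and y, top 40 mm above the flange's underside (34 mm above the plate). A 13 mm bore runs right through it along z, for the spindle.
- spool: Brown bakelite ribbon spool, 52 mm in diameter, 18 mm tall, lying flat; origin at the centre of its underside. Bystander.
- loupe: Horn-rimmed watchmaker's loupe, 44 mm in diameter, 34 mm tall, standing; origin at the centre of its underside. Bystander.
- segment: Nickel-plated type segment, slotted half ring of 118 mm outer diameter, 12 mm thick, lying flat; origin 30 mm from the ring's centre, inside the half ring. Bystander.
- bender: Typebar bending tool, steel rod with wooden grip, 160 mm long along its x, 10 mm thick; origin under its middle. Bystander.
- driver: Screwdriver with wooden handle, 170 mm long along its x; origin under its middle. Bystander.
- oil: Small amber oil bottle, 40 mm in diameter, 85 mm tall, upright; origin at the centre of its underside. Bystander.
- tin: Shallow red open tin 100 x 80 x 25 mm; origin at the centre of its underside. Bystander.
Things that resemble listed ones, but are neither listed nor needed, are in the scene too. There is more than one size of the jig; the job needs the middle-sized.

How it is judged:
On the way:
1. the flange's bore is over the spindle (flange within 5 mm of the spindle's axis and its underside at least 10 mm below the spindle's tip) for 0.1 s (horizontal distance between flange and jig below 0.005 m and z of flange in the frame of jig between 0.05 and 0.08 m), for 0.1 s.
At the end, for the whole second after the job is handed in: The flange sits on all three studs, flush on the drum: underside 57.5 to 62.5 mm above the jig's origin, within 4 mm of the spindle's axis, tilted less than 0.05 rad, boss up, resting on the jig, at rest and released (z of flange in the frame of jig between 0.0575 and 0.0625 m and horizontal distance between flange and jig below 0.004 m and angle between flange's own z axis and vertical below 0.05 rad and linear speed of flange below 0.02 m/s and contact force between flange and jig above 0.5 N); the robot touches nothing.
It fails at once if the flange is pressed against the jig with more than 25 N (contact force between flange and jig above 25 N).
It fails at once if a bystander is moved by more than 30 mm (distance of any of spool, loupe, segment, bender, driver, oil, tin from where it was at the start of the episode above 0.03 m).
It also fails if it takes over 72 s, if anything falls off the work surface, if the arm or the gripper's body presses on something with over 40 N, if the wrist force passes 120 N, or if a joint passes its speed limit or range.

## Working session

There is one attempt and no reset: what is moved stays moved. The work goes in short steps, Python scripts to look and compute and a tool call to move; the robot and the scene stay as the last step left them, time stands still between calls to the robot, and variables do not carry over. Pictures are saved under pics/ and viewed, and the job is handed in when it is done.

Besides the shell and the picture viewer there is one more tool, called after "Emit:" by a JSON object that holds its "method" and its "body", one argument or row to a line. jog_arm: Moves the arm, as the interface text tells. Its arguments: {"type":"object","properties":{"plan":{"type":"array","items":{"type":"array","items":{"type":"number"}}},"hand":{"type":"number"},"force":{"type":"number"}},"required":["plan"]}

```bash
mkdir -p pics; python3 - <<'E'
from workcell import *
import cv2
print(get_state())
for n in("top","side"):
    im=read_camera(n); cv2.imwrite(f"pics/{n}0.png",im[:,:,::-1]); c=calibration(n); print(n,c)
E
```

```text
{'clock': 0.0, 'joint_pos': array([ 1.04837801e+00,  3.13981232e-01,  4.49671946e-02,  1.30363959e+00,
       -8.18075948e-06,  1.43117478e+00]), 'qvel': array([ 2.81501970e-04,  5.05095374e-04,  7.15898858e-04,  8.57959503e-04,
        5.26699591e-06, -1.67296255e-03]), 'tau': array([-2.52822167e-03, -4.80629504e+01,  2.98533046e+01,  1.92662847e-02,
       -1.78931996e-04, -2.60402430e-06]), 'tcp_pos': array([0.21452532, 0.53290678, 0.23041499]), 'orientation': array([-2.97949600e-04,  1.90231847e-01,  9.81738754e-01, -8.79562687e-04]), 'wrist_force': array([0.64009504, 0.16477853, 0.00106502]), 'ft_torque': array([ 0.02536026,  0.03436221, -0.03545551]), 'finger_gap': 0.08518388876835127}
top {'K': array([[453.99020009,   0.        , 320.89735247],
       [  0.        , 453.99020009, 207.22443882],
       [  0.        ,   0.        ,   1.        ]]), 'D': array([-0.04951175,  0.        ,  0.        ,  0.        ,  0.        ]), 'world_to_cam': array([[ 2.48688858e-02, -9.99690626e-01, -4.36724483e-04,
        -6.31403242e-02],
       [-9.90433107e-01, -2.45792705e-02, -1.35787041e-01,
         5.58098678e-01],
       [ 1.35734297e-01,  3.80941879e-03, -9.90737952e-01,
         1.07573926e+00],
       [ 0.00000000e+00,  0.00000000e+00,  0.00000000e+00,
         1.00000000e+00]])}
side {'K': array([[394.15379679,   0.        , 322.75024249],
       [  0.        , 394.15379679, 202.53503022],
       [  0.        ,   0.        ,   1.        ]]), 'D': array([-0.02541304,  0.        ,  0.        ,  0.        ,  0.        ]), 'world_to_cam': array([[ 0.7351168 , -0.67790927,  0.00650537, -0.45523045],
       [-0.48792505, -0.53571348, -0.68915906,  0.33878499],
       [ 0.47067232,  0.50343827, -0.72458089,  1.01001693],
       [ 0.        ,  0.        ,  0.        ,  1.        ]])}
```

View pics/top0.png

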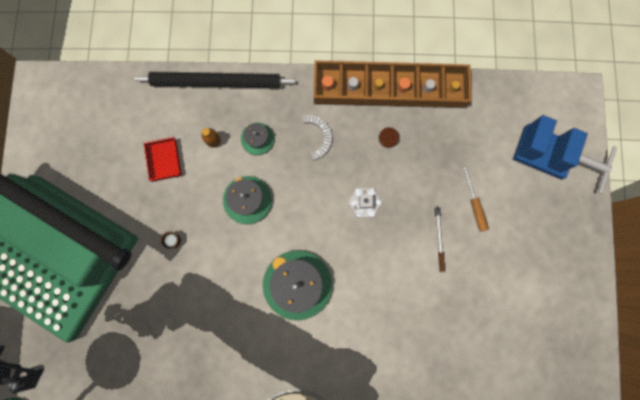

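View pics/side0.png

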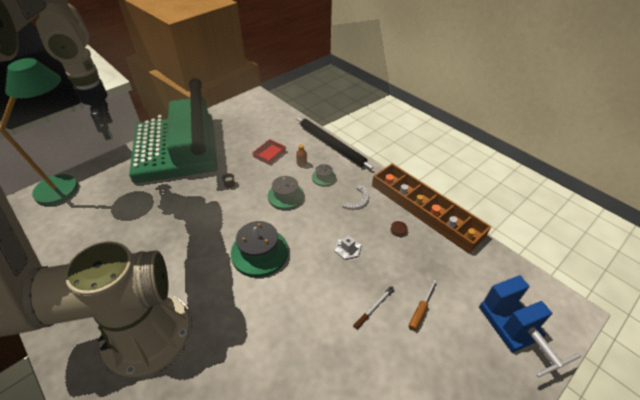

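Candidates for the jig in the top view are small (257,137), middle (247,199) and large (298,285). I'll check the foot sizes and enlarge the middle one and the flange (366,202).

```bash
cat > h.py <<'E'
from workcell import *
import cv2, numpy as np
def cal(n):
    c=calibration(n); return np.array(c["K"]),np.array(c["D"]),np.array(c["world_to_cam"])
def ray(n,uv):
    K,D,T=cal(n); p=cv2.undistortPoints(np.array(uv,float).reshape(-1,1,2),K,D).reshape(-1,2)
    d=np.c_[p,np.ones(len(p))]@T[:3,:3]; o=-T[:3,:3].T@T[:3,3]; return o,d
def plane(n,uv,z):
    o,d=ray(n,uv); return o+d*((z-o[2])/d[:,2])[:,None]
def proj(n,P):
    K,D,T=cal(n); return cv2.projectPoints(np.array(P,float).reshape(-1,1,3),cv2.Rodrigues(T[:3,:3])[0],T[:3,3],K,D)[0].reshape(-1,2)
def tri(u1,u2):
    o1,d1=ray("top",u1);o2,d2=ray("side",u2);d1=d1[0]/np.linalg.norm(d1[0]);d2=d2[0]/np.linalg.norm(d2[0])
    A=np.c_[d1,-d2];s=np.linalg.lstsq(A,o2-o1,rcond=None)[0];a=o1+s[0]*d1;b=o2+s[1]*d2
    return (a+b)/2,np.linalg.norm(a-b)
E
python3 - <<'E'
from h import *
t=cv2.imread("pics/top0.png");s=cv2.imread("pics/side0.png")
hsv=cv2.cvtColor(t,cv2.COLOR_BGR2HSV)
m=cv2.inRange(hsv,(60,80,40),(95,255,255))
cs,_=cv2.findContours(m,cv2.RETR_EXTERNAL,cv2.CHAIN_APPROX_NONE)
for c in cs:
    if cv2.contourArea(c)>300:
        (x,y),r=cv2.minEnclosingCircle(c);P=plane("top",[[x-r,y],[x+r,y],[x,y]],0.01);print(round(x,1),round(y,1),r,"diam",np.linalg.norm(P[0]-P[1]),P[2])
cr=lambda im,x,y,w,h,k:cv2.resize(im[y:y+h,x:x+w],None,fx=k,fy=k,interpolation=cv2.INTER_CUBIC)
cv2.imwrite("pics/c1.png",np.hstack([cr(t,215,170,64,60,6),cr(t,335,172,64,60,6)]))
cv2.imwrite("pics/c2.png",np.hstack([cr(s,255,160,64,60,6),cr(s,316,218,64,60,6)]))
E
```

```text
297.0 284.6 34.35451126098633 diam 0.1692669697432591 [0.36955372 0.00482279 0.01      ]
37.0 266.0 80.95069885253906 diam 0.427341912315039 [0.39581764 0.66368994 0.01      ]
247.1 199.9 23.49784278869629 diam 0.1189941112516743 [0.57735208 0.13768053 0.01      ]
72.5 207.5 70.88380432128906 diam 0.37461291926488094 [0.54688154 0.58533532 0.01      ]
```

View pics/c1.png

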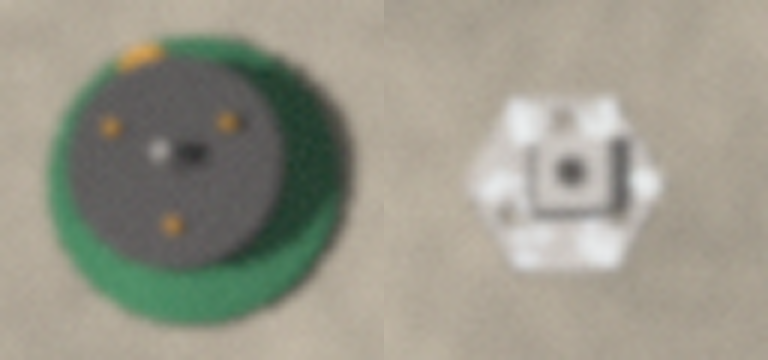

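View pics/c2.png

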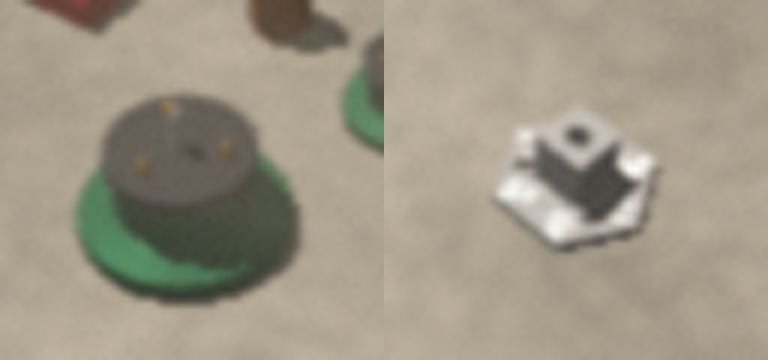

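```bash
python3 - <<'E'
from h import *
def f(x,y,ox,oy): return [ox+(x+.5)/6-.5, oy+(y+.5)/6-.5]
t=cv2.imread("pics/top0.png");hsv=cv2.cvtColor(t,cv2.COLOR_BGR2HSV)
m=cv2.inRange(hsv,(8,90,90),(30,255,255)); m2=np.zeros_like(m);m2[170:230,215:279]=m[170:230,215:279]
n,l,st,ce=cv2.connectedComponentsWithStats(m2)
for i in range(1,n): print("brass",st[i][4],ce[i],plane("top",[ce[i]],.0685)[0])
studs=plane("top",[f(111,126,215,170),f(228,122,215,170),f(172,225,215,170)],.069)
c=studs.mean(0);print("studs c",c)
for s in studs: print(np.hypot(*(s-c)[:2]),np.degrees(np.arctan2(s[1]-c[1],s[0]-c[0])))
print("tip",plane("top",[f(158,150,215,170)],.09))
print("button",plane("top",[f(141,55,215,170)],.015)-c)
# foot & drum from masks
print("drum",plane("top",[f(176,162,215,170)],.06))
# side
ss=[f(144,165,255,160),f(227,147,255,160),f(169,104,255,160)]
S=plane("side",ss,.069);print("side studs c",S.mean(0));
for s in S: print(np.hypot(*(s-S.mean(0))[:2]),np.degrees(np.arctan2(*(s-S.mean(0))[[1,0]])))
print("bore top/side",plane("top",[f(571-384,171,335,172)],.04),plane("side",[f(576-384,134,316,218)],.04),tri([f(571-384,171,335,172)],[f(576-384,134,316,218)]))
# flange hex mask
g=cv2.inRange(hsv,(0,0,175),(180,40,255))[172:232,335:399]
cs,_=cv2.findContours(g,cv2.RETR_EXTERNAL,cv2.CHAIN_APPROX_NONE);cc=max(cs,key=cv2.contourArea);h=cv2.convexHull(cc).reshape(-1,2)+[335,172]
P=plane("top",h,.006);print("hull area",cv2.contourArea(P[:,:2].astype(np.float32)),"expect",.0047427)
M=cv2.moments(P[:,:2].astype(np.float32));print("hex c",M['m10']/M['m00'],M['m01']/M['m00'])
H=plane("top",[f(563-384,117,335,172),f(512-384,212,335,172)],.006);print("holes",H)
B=plane("top",[f(x-384,y,335,172) for x,y in[(536,140),(611,138),(612,204),(537,206)]],.04);print("boss",B,np.linalg.norm(np.roll(B,1,0)-B,axis=1))
E
```

```text
brass 21 [237.9047619 179.       ] [0.61901961 0.15235426 0.0685    ]
brass 7 [252.71428571 190.        ] [0.59299418 0.11533066 0.0685    ]
brass 8 [233.125 190.875] [0.58972408 0.16240401 0.0685    ]
brass 7 [243.28571429 207.        ] [0.55126389 0.1360311  0.0685    ]
studs c [0.57814825 0.13801185 0.069     ]
0.027305258082330194 63.464321791420396
0.026963126224018828 -56.3135169216076
0.027226865455995578 -175.8017661873356
tip [[0.57769782 0.13924219 0.09      ]]
button [[ 0.05203142  0.02418544 -0.054     ]]
drum [[0.57781528 0.13723134 0.06      ]]
side studs c [0.57694944 0.14086371 0.069     ]
0.02789981961687385 -173.43129404492612
0.02707409101381568 -56.97460407235882
0.028954214512101815 63.407776756352455
bore top/side [[ 0.57965331 -0.15892366  0.04      ]] [[ 0.57797897 -0.15368712  0.04      ]] (array([ 0.57712038, -0.1571893 ,  0.04473964]), np.float64(0.004339853464191133))
hull area 0.018878615500572904 expect 0.0047427
hex c 0.5891674962311427 -0.15359618483631576
holes [[ 0.60796598 -0.15853249  0.006     ]
 [ 0.56686474 -0.13752945  0.006     ]]
boss [[ 0.59214751 -0.14442678  0.04      ]
 [ 0.59374977 -0.17518073  0.04      ]
 [ 0.56643176 -0.1758433   0.04      ]
 [ 0.56484481 -0.14519243  0.04      ]] [0.02731344 0.03079566 0.02732604 0.03069193]
```

Emit:
{"method": "jog_arm", "body": {
  "plan": [
    [0.02,-0.04,0,0,0,8],
    [0.02,-0.04,0,0,0,8],
    [0.02,-0.04,0,0,0,8],
    [0.02,-0.04,0,0,0,0],
    [0.02,-0.04,0,0,0,0],
    [0.02,-0.04,0,0,0,0],
    [0.02,-0.04,0,0,0,0],
    [0.02,-0.04,0,0,0,0],
    [0.02,-0.04,0,0,0,0],
    [0.02,-0.04,0,0,0,0]
  ],
  "hand": 1
}}

```text
clock: 1.1
tcp_pos: [0.4149, 0.132, 0.2312]
orientation: [-0.0, -0.017, 1.0, 0.0]
wrist_force: [0.5, -0.1, 1.0]
finger_gap: 0.0861
```

Emit:
{"method": "jog_arm", "body": {
  "plan": [
    [0.0205,-0.036,0,0,0,0],
    [0.0205,-0.036,0,0,0,0],
    [0.0205,-0.036,0,0,0,0],
    [0.0205,-0.036,0,0,0,0],
    [0.0205,-0.036,-0.01,0,0,0],
    [0.0205,-0.036,-0.02,0,0,0],
    [0.0205,-0.036,-0.03,0,0,0],
    [0.021,-0.038,-0.03,0,0,0],
    [0,0,-0.02,0,0,0],
    [0,0,0,0,0,0]
  ]
}}

```text
clock: 2.1
tcp_pos: [0.5751, -0.1536, 0.1192]
orientation: [-0.004, -0.016, 1.0, 0.002]
wrist_force: [-0.8, 0.2, -1.6]
finger_gap: 0.0857
```

```bash
python3 - <<'E'
from h import *
s=get_state();print(s['tcp_pos'],s['orientation'],s['wrist_force'])
t=read_camera("top")[:,:,::-1];s=read_camera("side")[:,:,::-1]
cr=lambda im,x,y,w,h,k:cv2.resize(im[y:y+h,x:x+w],None,fx=k,fy=k,interpolation=cv2.INTER_CUBIC)
cv2.imwrite("pics/t2.png",np.hstack([cr(t,310,150,100,120,4),cr(s,290,180,100,120,4)]))
E
```

```text
[ 0.57506917 -0.1536124   0.11923919] [-0.00367357 -0.01646498  0.99985626  0.00169208] [-0.7805472   0.1637977  -1.59835655]
```

View pics/t2.png

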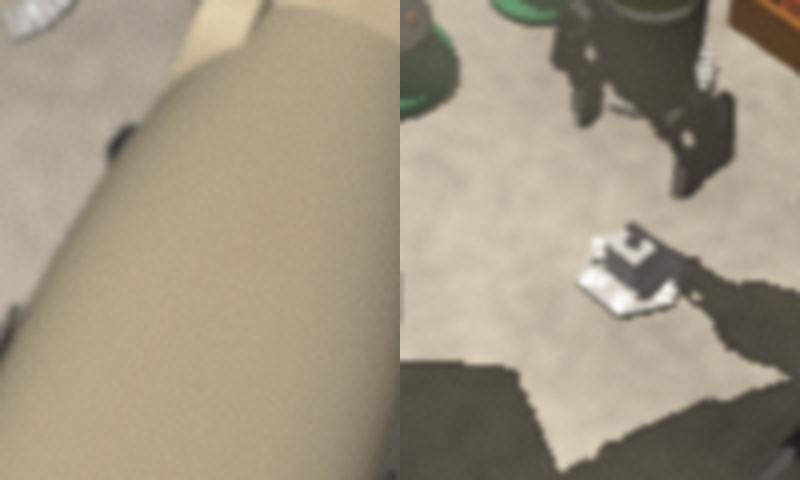

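Emit:
{"method": "jog_arm", "body": {
  "plan": [
    [0,0,0,0,0,0],
    [0,0,-0.01,0,0,0],
    [0,0,-0.015,0,0,0],
    [0,0,-0.015,0,0,0],
    [0,0,-0.015,0,0,0],
    [0,0,-0.015,0,0,0],
    [0,0,-0.01,0,0,0],
    [0,0,-0.01,0,0,0],
    [0,0,0,0,0,0],
    [0,0,0,0,0,0]
  ]
}}

```text
clock: 3.2
tcp_pos: [0.5778, -0.1534, 0.0338]
orientation: [0.0, -0.018, 1.0, -0.0]
wrist_force: [0.5, 0.0, 0.1]
finger_gap: 0.0856
```

```bash
python3 - <<'E'
from h import *
s=get_state();print(s['tcp_pos'],s['orientation'],s['wrist_force'])
s=read_camera("side")[:,:,::-1]
cr=lambda im,x,y,w,h,k:cv2.resize(im[y:y+h,x:x+w],None,fx=k,fy=k,interpolation=cv2.INTER_CUBIC)
cv2.imwrite("pics/t3.png",cr(s,290,180,120,100,6))
E
```

```text
[ 0.57775133 -0.15338423  0.03383862] [ 1.27676755e-04 -1.75649531e-02  9.99845716e-01 -2.66150384e-05] [0.49825336 0.03196341 0.0710664 ]
```

View pics/t3.png

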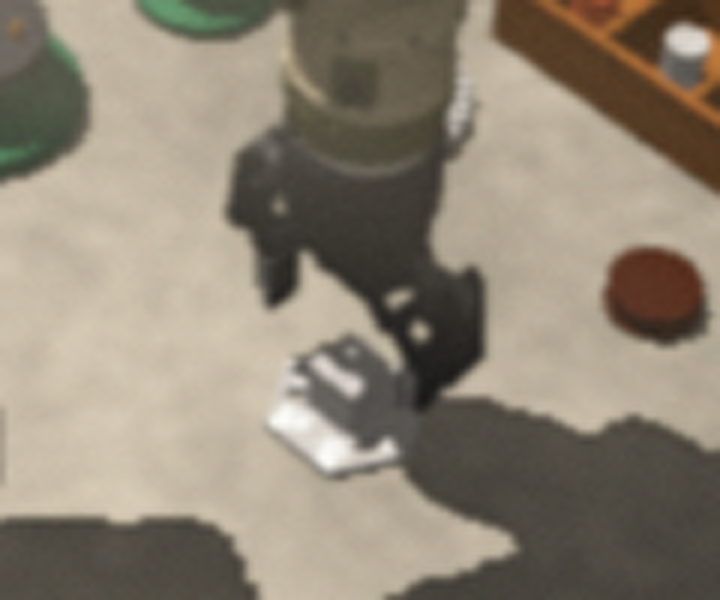

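Emit:
{"method": "jog_arm", "body": {
  "plan": [
    [0.0005,-0.002,0,0,0,0],
    [0.0005,-0.002,0,0,0,0],
    [0,0,-0.004,0,0,0],
    [0,0,-0.004,0,0,0],
    [0,0,-0.004,0,0,0],
    [0,0,-0.004,0,0,0],
    [0,0,-0.004,0,0,0],
    [0,0,-0.003,0,0,0],
    [0,0,0,0,0,0],
    [0,0,0,0,0,0]
  ]
}}

```text
clock: 4.25
tcp_pos: [0.5786, -0.1574, 0.0105]
orientation: [-0.0, -0.017, 1.0, 0.0]
wrist_force: [0.8, 0.6, 0.3]
finger_gap: 0.0851
```

```bash
python3 - <<'E'
from h import *
s=get_state();print(s['tcp_pos'],s['orientation'],s['wrist_force'])
s=read_camera("side")[:,:,::-1]
cr=lambda im,x,y,w,h,k:cv2.resize(im[y:y+h,x:x+w],None,fx=k,fy=k,interpolation=cv2.INTER_CUBIC)
cv2.imwrite("pics/t4.png",cr(s,290,190,100,90,6))
E
```

```text
[ 0.57856359 -0.15740951  0.01048915] [-7.29842384e-05 -1.74751013e-02  9.99847291e-01  9.82011828e-05] [0.76699503 0.61568908 0.25658838]
```

View pics/t4.png

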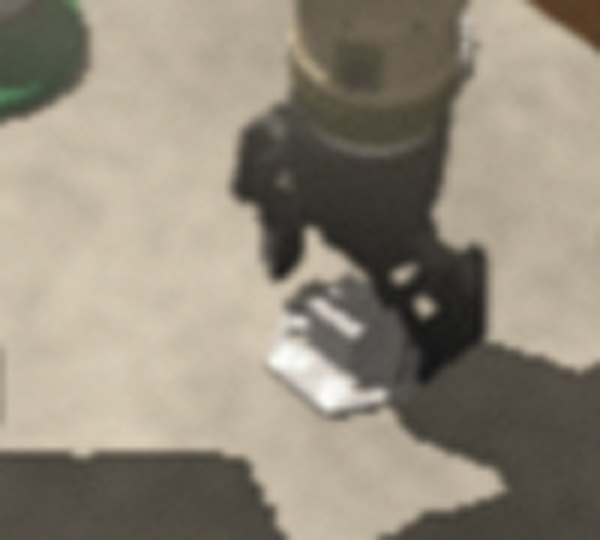

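The fingers straddle the boss with the flange between them. I'll close lightly.

Emit:
{"method": "jog_arm", "body": {
  "plan": [
    [0,0,0,0,0,0],
    [0,0,0,0,0,0],
    [0,0,0,0,0,0],
    [0,0,0,0,0,0],
    [0,0,0,0,0,0],
    [0,0,0,0,0,0],
    [0,0,0,0,0,0],
    [0,0,0,0,0,0],
    [0,0,0,0,0,0],
    [0,0,0,0,0,0]
  ],
  "hand": 0,
  "force": 30
}}

```text
clock: 5.3
tcp_pos: [0.5788, -0.1574, 0.0108]
orientation: [0.0, -0.017, 1.0, 0.0]
wrist_force: [-0.1, 0.2, 2.6]
finger_gap: 0.0298
```

```bash
python3 - <<'E'
from h import *
s=get_state();print(s['tcp_pos'],s['orientation'],s['wrist_force'],s['finger_gap'])
s=read_camera("side")[:,:,::-1]
cr=lambda im,x,y,w,h,k:cv2.resize(im[y:y+h,x:x+w],None,fx=k,fy=k,interpolation=cv2.INTER_CUBIC)
cv2.imwrite("pics/t5.png",cr(s,290,190,100,90,6))
E
```

```text
[ 0.57878116 -0.1574231   0.01079557] [ 2.16231201e-04 -1.74997694e-02  9.99846843e-01  3.02318311e-05] [-0.13257765  0.24111215  2.59104507] 0.029792975600899572
```

View pics/t5.png

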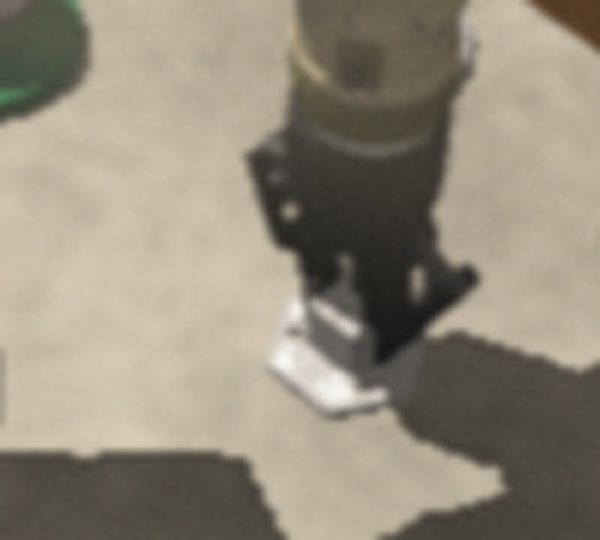

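Emit:
{"method": "jog_arm", "body": {
  "plan": [
    [0,0,0,0,0,0],
    [0,0,0,0,0,0],
    [0,0,0,0,0,0],
    [0,0,0,0,0,0],
    [0,0,0,0,0,0],
    [0,0,0,0,0,-8],
    [0,0,0,0,0,-8],
    [0,0,0,0,0,-8],
    [0,0,0,0,0,-8],
    [0,0,0,0,0,-8]
  ],
  "hand": 1
}}

```text
clock: 6.35
tcp_pos: [0.5785, -0.1575, 0.0105]
orientation: [-0.0, 0.328, 0.945, 0.0]
wrist_force: [-1.1, 0.9, 0.9]
finger_gap: 0.0855
```

Emit:
{"method": "jog_arm", "body": {
  "plan": [
    [0,0,0,0,0,-8],
    [0,0,0,0,0,-8],
    [0,0,0,0,0,-8],
    [0,0,0,0,0,-8],
    [0,0,0,0,0,-8],
    [0,0,0,0,0,-8],
    [0,0,0,0,0,-2],
    [0,0,0,0,0,0],
    [0,0,0,0,0,0],
    [0,0,0,0,0,0]
  ]
}}

```text
clock: 7.35
tcp_pos: [0.5786, -0.1575, 0.0106]
orientation: [0.0, 0.694, 0.72, 0.0]
wrist_force: [-0.1, -0.8, 0.9]
finger_gap: 0.085
```

Emit:
{"method": "jog_arm", "body": {
  "plan": [
    [0,0,0,0,0,0],
    [0,0,0,0,0,0],
    [0,0,0,0,0,0],
    [0,0,0,0,0,0],
    [0,0,0,0,0,0],
    [0,0,0,0,0,0],
    [0,0,0,0,0,0],
    [0,0,0,0,0,0],
    [0,0,0,0,0,0],
    [0,0,0,0,0,0]
  ],
  "hand": 0,
  "force": 60
}}

```text
clock: 8.35
tcp_pos: [0.5788, -0.1576, 0.0108]
orientation: [0.0, 0.695, 0.719, 0.0]
wrist_force: [0.2, -0.1, 2.6]
finger_gap: 0.0291
```

Emit:
{"method": "jog_arm", "body": {
  "plan": [
    [0,0,0.01,0,0,0],
    [0,0,0.02,0,0,0],
    [0,0,0.02,0,0,0],
    [0,0,0.02,0,0,0],
    [0,0,0.02,0,0,0],
    [0,0,0.02,0,0,0],
    [0,0.005,0,0,0,3],
    [0,0.01,0,0,0,4],
    [0,0.02,0,0,0,5],
    [0,0.025,0,0,0,5]
  ]
}}

```text
clock: 9.35
tcp_pos: [0.5779, -0.0974, 0.1204]
orientation: [-0.001, 0.58, 0.815, -0.0]
wrist_force: [0.1, -0.2, -3.2]
finger_gap: 0.0291
```

Emit:
{"method": "jog_arm", "body": {
  "plan": [
    [0,0.025,0,0,0,5],
    [0,0.025,0,0,0,5],
    [0,0.025,0,0,0,5],
    [0,0.025,0,0,0,5],
    [0,0.025,0,0,0,5],
    [0,0.025,0,0,0,5],
    [0,0.025,0,0,0,5],
    [0,0.02,0,0,0,5],
    [0,0.01,0,0,0,5],
    [0,0,0,0,0,0]
  ]
}}

```text
clock: 10.35
tcp_pos: [0.5777, 0.109, 0.1204]
orientation: [-0.001, 0.224, 0.975, -0.0]
wrist_force: [-0.3, -0.3, -2.5]
finger_gap: 0.0293
```

```bash
python3 - <<'E'
from h import *
s=get_state();print(s['tcp_pos'],s['orientation'],s['wrist_force'],s['finger_gap'],s['joint_pos'])
s=read_camera("side")[:,:,::-1];t=read_camera("top")[:,:,::-1]
cv2.imwrite("pics/s6.png",s);cv2.imwrite("pics/t6.png",t)
cr=lambda im,x,y,w,h,k:cv2.resize(im[y:y+h,x:x+w],None,fx=k,fy=k,interpolation=cv2.INTER_CUBIC)
cv2.imwrite("pics/c6.png",np.hstack([cr(s,230,130,100,90,4),cr(t,200,150,100,90,4)]))
E
```

```text
[0.57771066 0.10895617 0.12037768] [-7.22977609e-04  2.23721152e-01  9.74652924e-01 -3.55873484e-05] [-0.28914445 -0.29793329 -2.54053906] 0.02933548075931271 [ 4.97408042e-02  3.92684452e-01 -1.16725880e-01  1.06279682e+00
  3.24668592e-04  5.01002161e-01]
```

View pics/c6.png

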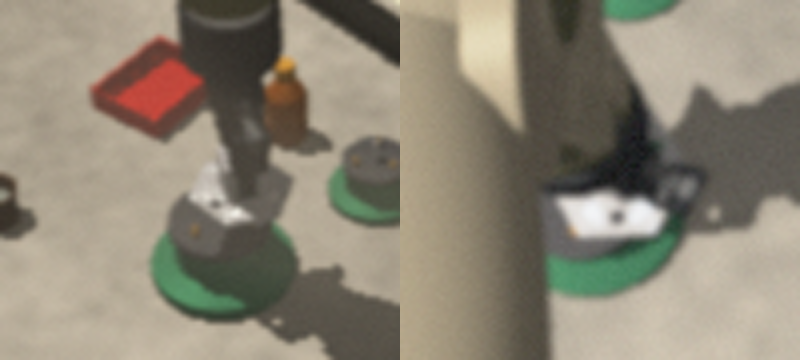

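```bash
python3 - <<'E'
from h import *
T=np.array([.57771,.10896,.1156]); a=np.radians(64.15)
hs=[T+.027*np.array([np.cos(a+k*2.0944),np.sin(a+k*2.0944),0]) for k in range(3)]
cor=[T+.0427*np.array([np.cos(a+.5236+k*1.0472),np.sin(a+.5236+k*1.0472),0]) for k in range(6)]
for n,ox,oy,s0 in(("side",230,130,0),("top",200,150,400)):
    P=proj(n,hs+cor); C=(P-[ox,oy]+.5)*4-.5; print(n,"\n",np.round(np.c_[P,C+[s0,0]],1))
s=cv2.imread("pics/s6.png");t=cv2.imread("pics/t6.png")
cr=lambda im,x,y,w,h,k:cv2.resize(im[y:y+h,x:x+w],None,fx=k,fy=k,interpolation=cv2.INTER_CUBIC)
cv2.imwrite("pics/c7.png",np.hstack([cr(s,266,166,40,36,10),cr(t,232,182,40,36,10)]))
E
```

```text
side 
 [[288.2 171.6 234.2 167.8]
 [283.9 181.3 217.2 206.5]
 [298.3 178.4 274.8 195. ]
 [281.  170.8 205.6 164.8]
 [277.  179.6 189.5 200. ]
 [286.3 186.1 226.5 225.9]
 [299.6 183.4 279.8 215.2]
 [303.1 174.5 294.1 179.3]
 [293.9 168.3 257.  154.9]]
top 
 [[241.8 187.8 568.8 152.6]
 [252.4 204.7 611.2 220.4]
 [262.1 186.8 650.  148.7]
 [233.6 194.  535.8 177.3]
 [243.2 209.5 574.4 239.4]
 [261.9 208.6 649.  235.9]
 [270.7 192.2 684.3 170.3]
 [260.9 176.8 645.3 108.8]
 [242.5 177.7 571.4 112.3]]
```

View pics/c7.png

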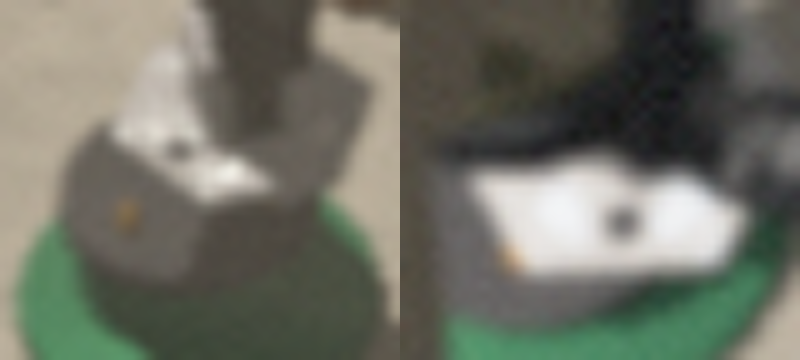

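```bash
python3 - <<'E'
from h import *
bs=np.array([-.45,-.75]);bt=np.array([1.35,-.95])
f=lambda x,y,ox,oy:[ox+(x+.5)/6-.5, oy+(y+.5)/6-.5]
st=np.array([f(111,126,215,170),f(228,122,215,170),f(172,225,215,170)])-bt
ss=np.array([f(144,165,255,160),f(227,147,255,160),f(169,104,255,160)])-bs
for n,u in(("top",st),("side",ss)):
    P=plane(n,u,.0688);print(n,P.mean(0),[np.round(np.degrees(np.arctan2(*(p-P.mean(0))[[1,0]]))%120,1) for p in P])
print("tip",plane("top",[np.array(f(158,150,215,170))-bt],.09))
for i,j in((0,2),(1,1),(2,0)): print(tri([st[i]],[ss[j]]))
E
```

```text
top [0.57579683 0.14117972 0.0688    ] [np.float64(63.5), np.float64(63.7), np.float64(64.2)]
side [0.57591459 0.13723742 0.0688    ] [np.float64(66.5), np.float64(63.0), np.float64(63.4)]
tip [[0.57536022 0.14231265 0.09      ]]
(array([0.58923182, 0.16544513, 0.0667256 ]), np.float64(0.0021447804672940452))
(array([0.59243254, 0.1188232 , 0.06442976]), np.float64(0.002259913258756153))
(array([0.55040878, 0.13947217, 0.06331239]), np.float64(0.0024929349972773185))
```

```bash
python3 - <<'E'
from h import *
from scipy.optimize import least_squares
bs=np.array([-.45,-.75]);bt=np.array([1.35,-.95])
def circ(P,r):
    return least_squares(lambda c:np.hypot(P[:,0]-c[0],P[:,1]-c[1])-c[2],[P[:,0].mean(),P[:,1].mean(),r],loss='soft_l1',f_scale=.001)
for n,fn,b,box in(("top","pics/top0.png",bt,(215,170,64,60)),("side","pics/side0.png",bs,(255,160,60,56))):
    im=cv2.imread(fn);x,y,w,h=box;c=cv2.resize(im[y:y+h,x:x+w],None,fx=8,fy=8,interpolation=cv2.INTER_CUBIC)
    hsv=cv2.cvtColor(c,cv2.COLOR_BGR2HSV)
    dark=cv2.inRange(hsv,(0,0,0),(180,75,140))
    dark=cv2.morphologyEx(dark,cv2.MORPH_OPEN,np.ones((25,25)))
    cs,_=cv2.findContours(dark,cv2.RETR_EXTERNAL,cv2.CHAIN_APPROX_NONE)
    cs=max(cs,key=cv2.contourArea);vis=c.copy();cv2.drawContours(vis,[cs],-1,(0,0,255),1);cv2.imwrite(f"pics/d_{n}.png",vis)
    uv=(cs.reshape(-1,2)+.5)/8-.5+[x,y]-b
    P=plane(n,uv,.06)
    # lit-side half
    for it in range(4):
        r=circ(P,.044);e=np.abs(np.hypot(*(P[:,:2]-r.x[:2]).T)-r.x[2]);P=P[e<max(.0008,np.percentile(e,80))]
    print(n,r.x,len(P),np.abs(r.fun).mean())
E
cd pics; python3 -c "
import cv2,numpy as np
a=cv2.imread('d_top.png');b=cv2.imread('d_side.png');h=min(a.shape[0],b.shape[0]);cv2.imwrite('d.png',cv2.resize(np.hstack([a[:h],b[:h]]),None,fx=.8,fy=.8))"
```

```text
top [0.57586813 0.13988843 0.04515986] 550 0.0003506729083428438
side [0.56392925 0.10702263 0.07241864] 392 0.0044108583157398944
```

View pics/d.png

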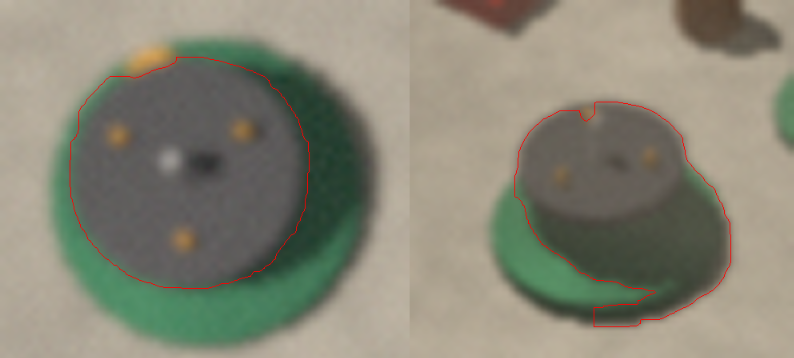

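Emit:
{"method": "jog_arm", "body": {
  "plan": [
    [0,0.005,0,0,0,0],
    [0,0.008,0,0,0,0],
    [-0.001,0.008,0,0,0,0],
    [0,0.006,0,0,0,0],
    [0,0.004,0,0,0,0],
    [0,0,-0.005,0,0,0],
    [0,0,-0.005,0,0,0],
    [0,0,-0.005,0,0,0],
    [0,0,0,0,0,0],
    [0,0,0,0,0,0]
  ]
}}

```text
clock: 11.45
tcp_pos: [0.5774, 0.1383, 0.1052]
orientation: [-0.0, 0.225, 0.974, -0.0]
wrist_force: [-0.8, -0.5, -2.1]
finger_gap: 0.029
```

```bash
python3 - <<'E'
from h import *
s=get_state();print(s['tcp_pos'],s['orientation'],s['wrist_force'],s['ft_torque'],s['finger_gap'])
s=read_camera("side")[:,:,::-1];t=read_camera("top")[:,:,::-1]
cv2.imwrite("pics/s8.png",s);cv2.imwrite("pics/t8.png",t)
cr=lambda im,x,y,w,h,k:cv2.resize(im[y:y+h,x:x+w],None,fx=k,fy=k,interpolation=cv2.INTER_CUBIC)
cv2.imwrite("pics/c8.png",np.hstack([cr(s,255,150,65,60,6),cr(t,215,170,65,60,6)]))
E
```

```text
[0.57736569 0.1383048  0.10521797] [-3.35667784e-04  2.25093572e-01  9.74337089e-01 -9.31376896e-05] [-0.79969027 -0.53346891 -2.09979664] [ 0.01881763 -0.02522072 -0.0201999 ] 0.028991450309147068
```

View pics/c8.png

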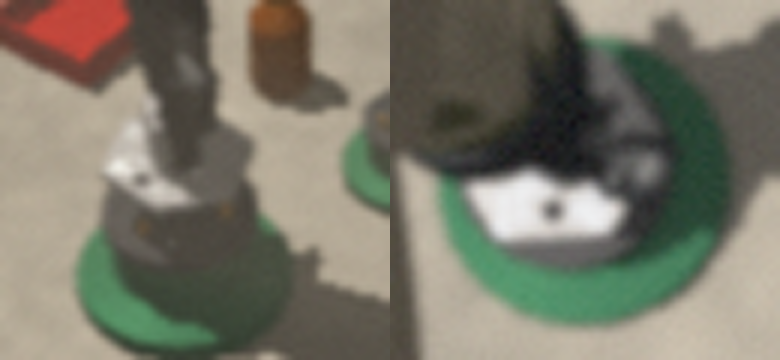

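Emit:
{"method": "jog_arm", "body": {
  "plan": [
    [-0.001,0.0015,0,0,0,0],
    [0,0,-0.001,0,0,0],
    [0,0,-0.001,0,0,0],
    [0,0,-0.001,0,0,0],
    [0,0,-0.001,0,0,0],
    [0,0,-0.001,0,0,0],
    [0,0,-0.001,0,0,0],
    [0,0,-0.0005,0,0,0],
    [0,0,0,0,0,0],
    [0,0,0,0,0,0]
  ]
}}

```text
clock: 12.55
tcp_pos: [0.5766, 0.14, 0.0991]
orientation: [0.0, 0.225, 0.974, 0.0]
wrist_force: [-0.2, -0.1, -1.0]
finger_gap: 0.0293
```

```bash
python3 - <<'E'
from h import *
s=get_state();print(s['tcp_pos'],s['wrist_force'],s['ft_torque'],s['finger_gap'])
E
```

```text
[0.57663028 0.14003078 0.09909233] [-0.22022794 -0.12956281 -1.02941446] [-0.02280245  0.04974777  0.06186339] 0.02932871019323295
```

Emit:
{"method": "jog_arm", "body": {
  "plan": [
    [0,0,-0.001,0,0,0],
    [0,0,-0.001,0,0,0],
    [0,0,-0.001,0,0,0],
    [0,0,0,0,0,0],
    [0,0,0,0,0,0],
    [0,0,0,0,0,0],
    [0,0,0,0,0,0],
    [0,0,0,0,0,0],
    [0,0,0,0,0,0],
    [0,0,0,0,0,0]
  ]
}}

```text
clock: 13.55
tcp_pos: [0.5766, 0.14, 0.0961]
orientation: [0.0, 0.225, 0.974, 0.0]
wrist_force: [1.3, -1.2, -2.5]
finger_gap: 0.0292
```

```bash
python3 - <<'E'
from h import *
s=get_state();print(s['tcp_pos'],s['wrist_force'],s['ft_torque'],s['finger_gap'])
E
```

```text
[0.57660671 0.14004514 0.09609817] [ 1.29164589 -1.19602819 -2.52140647] [0.01346358 0.01337961 0.0009899 ] 0.029177629244573084
```

Emit:
{"method": "jog_arm", "body": {
  "plan": [
    [0,0,-0.001,0,0,0],
    [0,0,-0.001,0,0,0],
    [0,0,-0.001,0,0,0],
    [0,0,-0.001,0,0,0],
    [0,0,-0.001,0,0,0],
    [0,0,-0.001,0,0,0],
    [0,0,0,0,0,0],
    [0,0,0,0,0,0],
    [0,0,0,0,0,0],
    [0,0,0,0,0,0]
  ]
}}

```text
clock: 14.55
tcp_pos: [0.5767, 0.14, 0.0901]
orientation: [0.0, 0.225, 0.974, 0.0]
wrist_force: [-0.4, -0.3, -1.6]
finger_gap: 0.0292
```

```bash
python3 - <<'E'
from h import *
s=get_state();print(s['tcp_pos'],s['wrist_force'],s['ft_torque'],s['finger_gap'])
s=read_camera("side")[:,:,::-1]
cr=lambda im,x,y,w,h,k:cv2.resize(im[y:y+h,x:x+w],None,fx=k,fy=k,interpolation=cv2.INTER_CUBIC)
cv2.imwrite("pics/c9.png",cr(s,255,150,65,60,8))
s=get_state();print(s['wrist_force'])
E
```

```text
[0.57665509 0.14003837 0.09014912] [-0.40618603 -0.3163002  -1.59906473] [-0.00869972  0.06305773  0.02314685] 0.029183380786566734
[ 0.27286553 -0.15803588 -2.46806832]
```

View pics/c9.png

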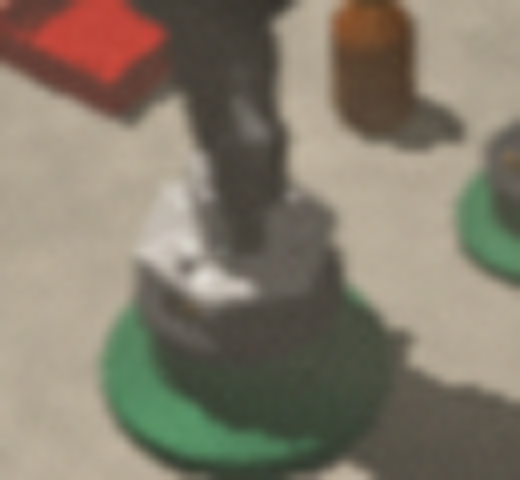

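Emit:
{"method": "jog_arm", "body": {
  "plan": [
    [0,0,-0.001,0,0,0],
    [0,0,-0.001,0,0,0],
    [0,0,-0.001,0,0,0],
    [0,0,-0.001,0,0,0],
    [0,0,-0.001,0,0,0],
    [0,0,-0.001,0,0,0],
    [0,0,-0.001,0,0,0],
    [0,0,-0.001,0,0,0],
    [0,0,0,0,0,0],
    [0,0,0,0,0,0]
  ]
}}

```text
clock: 15.6
tcp_pos: [0.5766, 0.1401, 0.0821]
orientation: [0.0, 0.225, 0.974, 0.0]
wrist_force: [0.1, 0.1, -3.0]
finger_gap: 0.0291
```

```bash
python3 - <<'E'
from h import *
s=get_state();print(s['tcp_pos'],s['wrist_force'],s['ft_torque'],s['finger_gap'])
s=read_camera("side")[:,:,::-1];t=read_camera("top")[:,:,::-1]
cr=lambda im,x,y,w,h,k:cv2.resize(im[y:y+h,x:x+w],None,fx=k,fy=k,interpolation=cv2.INTER_CUBIC)
cv2.imwrite("pics/c10.png",np.hstack([cr(s,260,165,40,40,10),cr(t,225,180,40,40,10)]))
s=get_state();print(s['wrist_force'])
E
```

```text
[0.57657855 0.14005547 0.08206658] [ 0.07343471  0.1204394  -2.99250518] [ 0.02760527 -0.0046414  -0.01431961] 0.029057528517474476
[ 0.40691212 -0.72673532 -2.56815074]
```

View pics/c10.png

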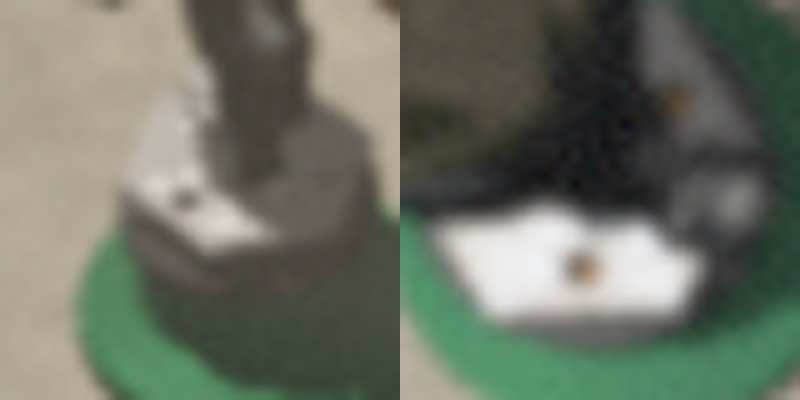

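Emit:
{"method": "jog_arm", "body": {
  "plan": [
    [0,0,-0.001,0,0,0],
    [0,0,-0.001,0,0,0],
    [0,0,-0.001,0,0,0],
    [0,0,-0.001,0,0,0],
    [0,0,-0.0005,0,0,0],
    [0,0,0,0,0,0],
    [0,0,0,0,0,0],
    [0,0,0,0,0,0],
    [0,0,0,0,0,0],
    [0,0,0,0,0,0]
  ]
}}

```text
clock: 16.7
tcp_pos: [0.5766, 0.14, 0.0776]
orientation: [0.0, 0.225, 0.974, 0.0]
wrist_force: [0.4, 0.1, -1.9]
finger_gap: 0.0291
```

```bash
python3 - <<'E'
from h import *
s=get_state();print(s['tcp_pos'],s['wrist_force'],s['ft_torque'],s['finger_gap'])
read_camera("side")
s=get_state();print(s['wrist_force'])
E
```

```text
[0.57662579 0.1400449  0.07764194] [ 0.35887498  0.13593207 -1.92797438] [-0.03196933 -0.01638941  0.02599752] 0.02905283157461924
[ 0.16486666 -1.04041522 -2.62166493]
```

Emit:
{"method": "jog_arm", "body": {
  "plan": [
    [0,0,-0.001,0,0,0],
    [0,0,-0.001,0,0,0],
    [0,0,-0.001,0,0,0],
    [0,0,-0.001,0,0,0],
    [0,0,-0.001,0,0,0],
    [0,0,0,0,0,0],
    [0,0,0,0,0,0],
    [0,0,0,0,0,0],
    [0,0,0,0,0,0],
    [0,0,0,0,0,0]
  ]
}}

```text
clock: 17.75
tcp_pos: [0.5766, 0.1401, 0.0726]
orientation: [0.0, 0.225, 0.974, 0.0]
wrist_force: [-0.7, -0.2, -1.4]
finger_gap: 0.0289
```

```bash
python3 - <<'E'
from h import *
s=get_state();print(s['tcp_pos'],s['wrist_force'],s['ft_torque'],s['finger_gap'])
t=read_camera("top")[:,:,::-1]
s=get_state();print(s['wrist_force'])
s=read_camera("side")[:,:,::-1]
cr=lambda im,x,y,w,h,k:cv2.resize(im[y:y+h,x:x+w],None,fx=k,fy=k,interpolation=cv2.INTER_CUBIC)
cv2.imwrite("pics/c11.png",np.hstack([cr(s,260,165,40,40,10),cr(t,225,180,40,40,10)]))
s=get_state();print(s['wrist_force'])
E
```

```text
[0.57660875 0.14006182 0.07261981] [-0.66603128 -0.20414937 -1.43856497] [ 0.03988247 -0.04917451  0.0229138 ] 0.028899764162817913
[ 0.20083828 -0.79494614 -2.54355048]
[ 0.35744352 -0.06592054 -2.90380422]
```

View pics/c11.png

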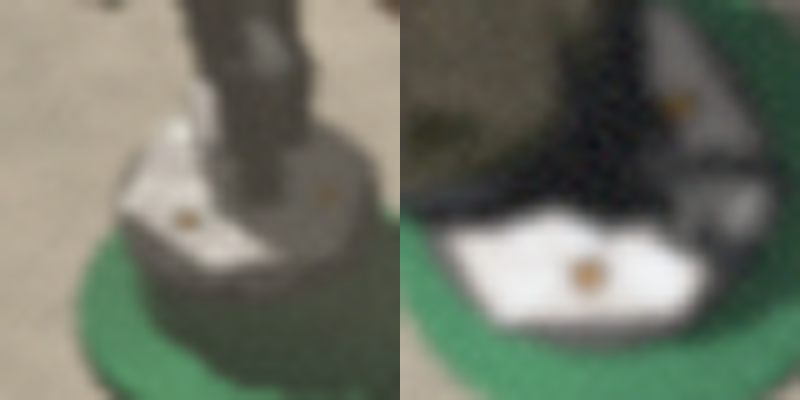

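Emit:
{"method": "jog_arm", "body": {
  "plan": [
    [0,0,-0.0005,0,0,0],
    [0,0,-0.0005,0,0,0],
    [0,0,-0.0005,0,0,0],
    [0,0,-0.0005,0,0,0],
    [0,0,0,0,0,0],
    [0,0,0,0,0,0],
    [0,0,0,0,0,0],
    [0,0,0,0,0,0],
    [0,0,0,0,0,0],
    [0,0,0,0,0,0]
  ]
}}

```text
clock: 18.85
tcp_pos: [0.5766, 0.1401, 0.0708]
orientation: [0.0, 0.225, 0.974, 0.0]
wrist_force: [-1.8, 0.7, 1.2]
finger_gap: 0.029
```

```bash
python3 - <<'E'
from h import *
s=get_state();print(s['tcp_pos'],s['wrist_force'],s['ft_torque'],s['finger_gap'])
E
```

```text
[0.57661496 0.14006097 0.07075575] [-1.75752361  0.67512079  1.23822974] [-0.13585034  0.27714094  0.01853897] 0.029022212245435473
```

Emit:
{"method": "jog_arm", "body": {
  "plan": [
    [0,0,0,0,0,0],
    [0,0,0,0,0,0],
    [0,0,0,0,0,0],
    [0,0,0,0,0,0],
    [0,0,0,0,0,0],
    [0,0,0,0,0,0],
    [0,0,0,0,0,0],
    [0,0,0,0,0,0],
    [0,0,0,0,0,0],
    [0,0,0,0,0,0]
  ],
  "hand": 1
}}

```text
clock: 19.85
tcp_pos: [0.5766, 0.14, 0.0706]
orientation: [0.0, 0.225, 0.974, 0.0]
wrist_force: [-0.0, 1.3, -0.3]
finger_gap: 0.0856
```

Emit:
{"method": "jog_arm", "body": {
  "plan": [
    [0,0,0.005,0,0,0],
    [0,0,0.01,0,0,0],
    [0,0,0.015,0,0,0],
    [0,0,0.02,0,0,0],
    [0,0,0.02,0,0,0],
    [0,0,0.03,0,0,0],
    [0,-0.03,0.02,0,0,0],
    [0,-0.04,0,0,0,0],
    [0,-0.045,0,0,0,0],
    [0,-0.045,0,0,0,0]
  ]
}}

```text
clock: 20.85
tcp_pos: [0.5768, -0.0212, 0.1921]
orientation: [0.001, 0.224, 0.975, 0.0]
wrist_force: [0.7, -1.0, -0.5]
finger_gap: 0.0857
```

Emit:
{"method": "jog_arm", "body": {
  "plan": [
    [0,-0.03,0,0,0,0],
    [0,-0.03,0,0,0,0],
    [0,-0.03,0,0,0,0],
    [0,-0.03,0,0,0,0],
    [0,-0.03,0,0,0,0],
    [0,-0.02,0,0,0,0],
    [0,-0.01,0,0,0,0],
    [0,0,0,0,0,0],
    [0,0,0,0,0,0],
    [0,0,0,0,0,0]
  ]
}}

```text
clock: 21.85
tcp_pos: [0.5766, -0.1987, 0.1908]
orientation: [-0.0, 0.224, 0.975, 0.0]
wrist_force: [0.6, -0.1, 0.7]
finger_gap: 0.0856
```

```bash
python3 - <<'E'
from h import *
s=get_state();print(s['tcp_pos'],s['wrist_force'],s['finger_gap'])
t=read_camera("top")[:,:,::-1];s=read_camera("side")[:,:,::-1]
cv2.imwrite("pics/t12.png",t)
cr=lambda im,x,y,w,h,k:cv2.resize(im[y:y+h,x:x+w],None,fx=k,fy=k,interpolation=cv2.INTER_CUBIC)
cv2.imwrite("pics/c12.png",np.hstack([cr(s,255,155,60,60,6),cr(t,215,170,64,60,6)]))
E
```

```text
[ 0.57661772 -0.19873094  0.19081466] [ 0.645301   -0.09462401  0.68150977] 0.08557165976816702
```

View pics/c12.png

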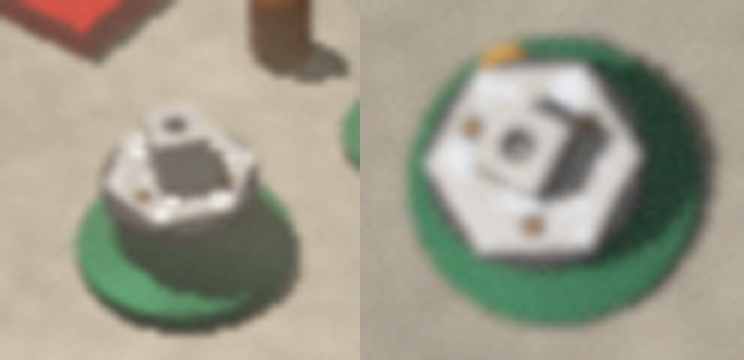

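View pics/t12.png

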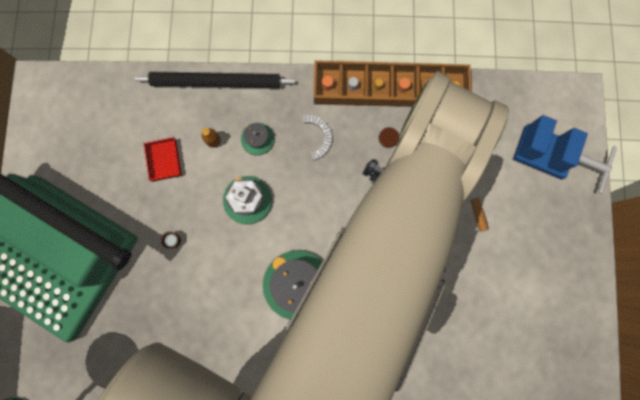

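The flange lies level on the drum at top (243,197). All three studs show in its holes, at crop (472,128), (590,122) and (533,226). The arm is clear and the bystanders in view are where they started. I'm handing in.

```bash
python3 -c "
from workcell import *
print(hand_in())"
```

```text
the job is handed in; nothing more can be done
None
```

The flange is seated flush on the drum of the middle-sized green jig, released, and handed in at about 22 s. No verdict was reported.

**What I did:** I squeezed the boss from two directions to centre the flange in the gripper. I then turned it 62° in the air to the stud angle measured in the images (about 64° in the world frame). The bore went over the spindle and the holes went straight over the studs in 0.5–1 mm steps, so no turning search under pressure was needed.

**Last checks:**
- **Height:** the underside was at about 60 mm at contact.
- **Seating load:** it was about 4 N by the wrist sensor, which is noisy by roughly 1 N.
- **After release:** both pictures show the flange looking level. The top view shows a stud in each of the three holes.
- **Bystanders:** those visible in the last top picture had not moved. The arm hid the bender and most of the screwdriver, but it had not gone near them at low height.

**Disagreement:** the two cameras differed by up to 5 mm in y, on the flange's position and on the jig's. I corrected this by comparing the gripped flange with the measured tool position. I took a value between the two views, and the spindle then entered without noticeable contact.

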